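# Set the three flasks on their cork rests

## Task

On the bench of the pottery store, pick out the three narrow-necked flasks and stand each one upright in the cork ring rest of its own size: first the tallest in the widest rest, then the middle one in the middle rest, last the shortest in the narrowest rest. Set them down gently, keep them upright on the way, and leave the bowl, the mug and the beaker where they stand.

Things in the scene. Friction and masses are not known exactly. Their poses are not given: they have to be found in the camera images.
- flask_large: terracotta flask, the tallest of the three: round, with a dark mouth on top (only painted, not hollow), a narrow straight neck and no handle. 125 mm tall; cylindrical foot 60 mm across and 11 mm high, belly 88 mm across at 48 mm up, then tapering to a straight cylindrical neck 30 mm across from 90 mm up to the top at 125 mm, which is the place to grip. About 0.32 kg. Stands upright, loose. Origin: centre of its underside; z up along the neck
- flask_medium: terracotta flask, the middle of the three: round, with a dark mouth on top (only painted, not hollow), a narrow straight neck and no handle. 98 mm tall; cylindrical foot 44 mm across and 11 mm high, belly 68 mm across at 36 mm up, then tapering to a straight cylindrical neck 25 mm across from 66 mm up to the top at 98 mm, which is the place to grip. About 0.19 kg. Stands upright, loose. Origin: centre of its underside; z up along the neck
- flask_small: terracotta flask, the shortest of the three: round, with a dark mouth on top (only painted, not hollow), a narrow straight neck and no handle. 74 mm tall; cylindrical foot 28 mm across and 11 mm high, belly 48 mm across at 24 mm up, then tapering to a straight cylindrical neck 20 mm across from 44 mm up to the top at 74 mm, which is the place to grip. About 0.09 kg. Stands upright, loose. Origin: centre of its underside; z up along the neck
- rest_large: fixed cork ring rest, the widest of the three: a low round dish 96 mm across outside, well 78 mm across, well floor 6 mm above the bench, top of the rim 14 mm above the bench. Origin: centre of its underside, on the bench; z up
- rest_medium: fixed cork ring rest, the middle of the three: a low round dish 80 mm across outside, well 62 mm across, well floor 6 mm above the bench, top of the rim 14 mm above the bench. Origin: centre of its underside, on the bench; z up
- rest_small: fixed cork ring rest, the narrowest of the three: a low round dish 64 mm across outside, well 46 mm across, well floor 6 mm above the bench, top of the rim 14 mm above the bench. Origin: centre of its underside, on the bench; z up
- bowl: terracotta bowl, open, 94 mm across the rim, 38 mm tall, loose; a bystander. Origin: centre of its underside
- mug: terracotta mug, open, 68 mm across, 70 mm tall, with a handle on its own +y side, loose; a bystander. Origin: centre of its underside
- beaker: terracotta beaker, open, wide mouth 76 mm across, 85 mm tall, no handle, loose; a bystander. Origin: centre of its underside
Mind the look-alikes: they are no part of the job. What is shaped like the flask_small but turquoise or white is not meant. Leave any purple look-alike of the flask_medium alone.

How it is judged:
On the way, in this order (a step that is already met when the one before it is completed fails the run):
1. the large flask stands released in the large rest (horizontal distance between flask_large and rest_large below 0.012 m and z of flask_large in the frame of rest_large below 0.01 m and angle between flask_large's own z axis and vertical below 0.1 rad and linear speed of flask_large below 0.02 m/s and angular speed of flask_large below 0.2 rad/s and contact force between flask_large and the fingers below 0.1 N), for 0.2 s.
2. the medium flask stands released in the medium rest (horizontal distance between flask_medium and rest_medium below 0.012 m and z of flask_medium in the frame of rest_medium below 0.01 m and angle between flask_medium's own z axis and vertical below 0.1 rad and linear speed of flask_medium below 0.02 m/s and angular speed of flask_medium below 0.2 rad/s and contact force between flask_medium and the fingers below 0.1 N), for 0.2 s.
3. the small flask stands released in the small rest (horizontal distance between flask_small and rest_small below 0.012 m and z of flask_small in the frame of rest_small below 0.01 m and angle between flask_small's own z axis and vertical below 0.1 rad and linear speed of flask_small below 0.02 m/s and angular speed of flask_small below 0.2 rad/s and contact force between flask_small and the fingers below 0.1 N), for 0.2 s.
At the end, for the whole second after the job is handed in: Each flask stands in the rest of its own size: its foot within 12 mm of the rest's centre sideways and down on the well floor (less than 10 mm above the bench), upright within 0.1 rad, at rest and released (all of step 1 and all of step 2 and all of step 3); the robot touches nothing.
It fails at once if the bowl, the mug or the beaker is pushed more than 25 mm from its place or tipped (distance of any of bowl, mug, beaker from where it was at the start of the episode above 0.025 m or angle between any of bowl, mug, beaker's own z axis and vertical above 0.3 rad).
It fails at once if a flask is tipped by more than about 35 degrees (angle between any of flask_large, flask_medium, flask_small's own z axis and vertical above 0.6 rad).
It fails at once if a flask is dropped from more than about 18 mm (it falls faster than 0.6 m/s, out of the fingers) ((linear speed of flask_large above 0.6 m/s and contact force between flask_large and the fingers below 0.1 N) or (linear speed of flask_medium above 0.6 m/s and contact force between flask_medium and the fingers below 0.1 N) or (linear speed of flask_small above 0.6 m/s and contact force between flask_small and the fingers below 0.1 N)).
It fails at once if a flask is banged or pressed onto its rest with more than 100 N (contact force between flask_large and rest_large above 100 N or contact force between flask_medium and rest_medium above 100 N or contact force between flask_small and rest_small above 100 N).
It also fails if it takes over 86 s, if anything falls off the work surface, if the arm or the gripper's body presses on something with over 40 N, if the wrist force passes 120 N, or if a joint passes its speed limit or range.

## Robot

A 7-joint arm with a two-finger parallel gripper is mounted at the origin on the work surface. World frame = base frame: x ahead of the robot, y to its left, z up, the work surface at z = 0. Lengths are in m, angles in rad, forces in N, time in s.
With the tool pointing down it reaches from about 0.425 to 0.925 m from the base axis. Payload 6.8 kg.
Tool frame: the origin (TCP) lies on the mounting face of the last link; the fingertips stand 182 mm ahead of it and the grasp point (between the pads) lies 163 mm ahead of it (robot.tip_extent is the distance from the TCP to the fingertips, in m); z points along the fingers, y is the direction in which the jaws open and shut (so a half turn about z gives the same grasp; the last joint's range is limited). The gripper opens to 88 mm and grips with 3 to 60 N. Pads are 20 mm wide; open, the fingers measure 115 mm over their backs; the gripper's body (75 mm by 178 mm) begins 61 mm behind the grasp point.
Start: joints at [-0.108, 0.477, 0.022, 1.555, -0.011, 1.109, -0.083], TCP at [0.675, 0, 0.405] pointing down, gripper open.
Joint ranges: [-2.96, 2.96], [-0.34, 2.1], [-1.41, 1.46], [0.24, 2.44], [-1.37, 4.51], [0.17, 1.92], [-2.96, 2.96]. Speed limits (rad/s): [2.39, 2.39, 3.14, 3.14, 3.14, 3.14, 3.14].

## Interface

Orientations are given as a 3x3 rotation matrix whose columns are the frame's x, y, z axes.
In Python, from plant import robot, cams gives the robot as it stands. The module is installed in compiled form; this text tells all that it offers.
- The arm moves only by the tool drive_tool, never from a script. Its argument "targets" is a list that holds one entry, the list of rows, each a list of 5 numbers: the shift along the tool's x, y, z in mm, then the turn about the tool's z in rad, then the closure, from 0 (fully open) to 1 (shut). A call has 1 to 12 rows; each row is the pose to reach, as a shift and turn from the pose commanded when the call began, along the tool's axes at that moment; what a row does not reach only later rows make up. A row lasts 1/8 s, in which the tool goes at most 62.5 mm and 10.7 degrees, less where a joint would pass 70% of its speed; a pose out of reach is approached as far as the arm can. A call with a gripper value outside its range is refused whole. The fingers move at their own pace and stop on an object; "grip_force" is the grip in N (left out, the last holds). Time passes only in rows, so rows that repeat a pose let the fingers close. It gives the time, the measured TCP pose, the force and the opening at its end, in the units of the state.
- robot.observe(): the state, without advancing time (a new reading comes with each control period).
- cams.grab_frame(name): name is "scene" or "side" or "wrist"; returns the picture (400x640x3 uint8, blue, green, red); there is no depth.
- cams.camera_params(name): a dict with "intrinsics" (3x3 intrinsics, pixels), "distortion" ([k1, k2, p1, p2, k3] as OpenCV has them; the pictures are not rectified), "extrinsics" (4x4, takes a point from camera to world coordinates). Camera axes: x right, y down, z forward; pixel columns grow to the right and rows downward; lengths in m; the calibration is good to about 2 mm. A picture is of the moment at which its call begins: read the wrist's pose just before it. camera_params takes no time and is no camera call; for the wrist camera it gives the pose at the moment of the call.
- robot.close_job(): hands the job in, once; it reports no verdict.
The state is a dict: "time_s": time; "joint_positions": joint angles; "qd": joint speeds; "effort": joint torques, N m; "position": TCP position; "eef_rot": TCP orientation; "force": force on the tool from outside, world axes, zero at the start; "torque": the same for the moment, N m; "grip_width": finger opening in m.
Only numpy, scipy, OpenCV 4.12 (cv2) and the standard library are available. Lean on these libraries where they do the work, as an engineer would, in place of code of your own. Each camera call takes 0.05 s, during which the arm holds its last target. There are 200 camera calls.

## Working session

There is one attempt and no reset: what is moved stays moved. The work goes in short steps, Python scripts to look and compute and a tool call to move; the robot and the scene stay as the last step left them, time stands still between calls to the robot, and variables do not carry over. Pictures are saved under pics/ and viewed, about 12 in all and at most 16, crops included, and the job is handed in when it is done.

Besides the shell and the picture viewer there is one more tool, called as name(argument=value, ...) on one line, values as JSON. drive_tool: Moves the arm, as the interface text tells. Its arguments: {"type":"object","properties":{"targets":{"type":"array","items":{"type":"array","items":{"type":"array","items":{"type":"number"}}}},"grip_force":{"type":"number"}},"required":["targets"]}

```bash
mkdir -p pics; python3 - <<'E'
from plant import robot,cams
import cv2,numpy as np
for n in ("scene","side","wrist"):
    p=cams.camera_params(n); im=cams.grab_frame(n); cv2.imwrite(f"pics/{n}0.png",im)
    print(n,np.round(p["intrinsics"],1).tolist(),np.round(p["distortion"],3),np.round(p["extrinsics"],3).tolist())
s=robot.observe(); print(s["time_s"],s["position"],np.round(s["eef_rot"],3),s["force"],s["grip_width"])
E
```

```text
scene [[436.1, 0.0, 315.7], [0.0, 436.1, 203.0], [0.0, 0.0, 1.0]] [0.003 0.    0.    0.    0.   ] [[0.262, 0.787, -0.559, 1.23], [0.965, -0.209, 0.157, -0.183], [0.007, -0.581, -0.814, 1.074], [0.0, 0.0, 0.0, 1.0]]
side [[457.1, 0.0, 324.5], [0.0, 457.1, 201.4], [0.0, 0.0, 1.0]] [-0.039  0.     0.     0.     0.   ] [[0.881, 0.256, -0.399, 1.049], [0.474, -0.487, 0.734, -0.995], [-0.006, -0.835, -0.55, 0.807], [0.0, 0.0, 0.0, 1.0]]
wrist [[282.4, 0.0, 321.4], [0.0, 282.4, 196.7], [0.0, 0.0, 1.0]] [-0.019  0.     0.     0.     0.   ] [[1.0, 0.001, -0.001, 0.676], [0.001, -0.97, -0.245, 0.066], [-0.002, 0.245, -0.97, 0.384], [0.0, 0.0, 0.0, 1.0]]
0.15 [6.74792808e-01 2.67931911e-05 4.03921185e-01] [[-0.     1.    -0.001]
 [ 1.     0.    -0.   ]
 [-0.    -0.001 -1.   ]] [-0.23456764  0.77153052  0.6445897 ] 0.0880085064918056
```

View pics/scene0.png

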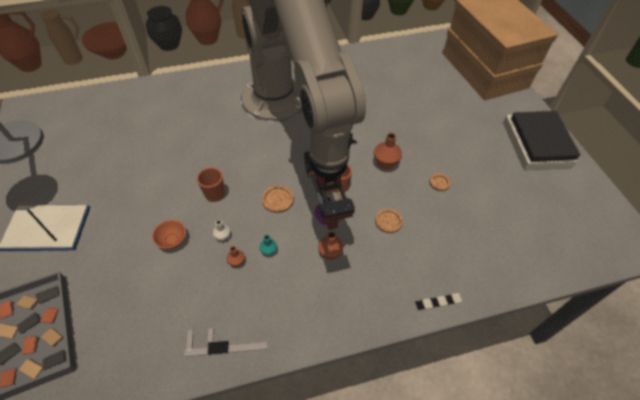

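View pics/side0.png

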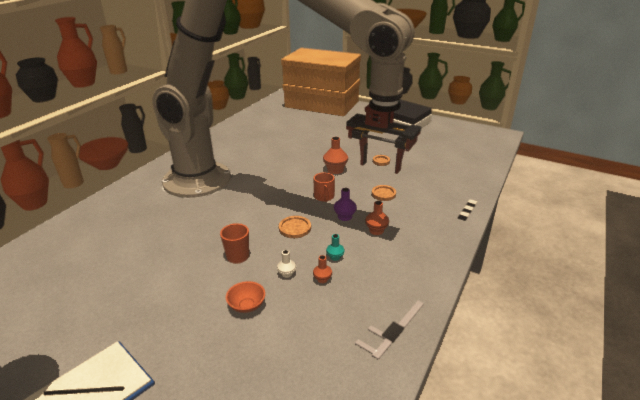

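View pics/wrist0.png

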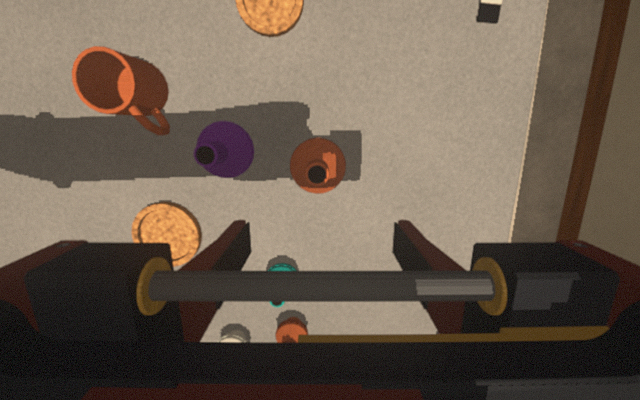

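The scene view shows the terracotta flasks: large at (388,153), medium at (331,245) and small at (235,257). The turquoise one at (268,245), the white one at (222,231) and the purple one at (322,215) are look-alikes. The cork rests are at (278,199), (389,221) and (440,182). I'll measure these by mask from both views and confirm with an enlarged crop.

```bash
cat > h.py <<'E'
import numpy as np,cv2
from plant import robot,cams
def ray(p,uv):
    n=cv2.undistortPoints(np.array([[uv]],float),p["intrinsics"],np.array(p["distortion"]))[0,0]
    E=np.array(p["extrinsics"]);return E[:3,3],E[:3,:3]@np.array([n[0],n[1],1.])
def plane(p,uv,z):
    o,d=ray(p,uv);return o+d*(z-o[2])/d[2]
def tri(rs):
    A=0;b=0;P=[]
    for o,d in rs:
        d=d/np.linalg.norm(d);M=np.eye(3)-np.outer(d,d);A=A+M;b=b+M@o;P.append((M,o))
    x=np.linalg.solve(A,b);return x,[np.linalg.norm(M@(x-o)) for M,o in P]
def comps(im,lo,hi,amin):
    m=cv2.inRange(cv2.cvtColor(im,cv2.COLOR_BGR2HSV),lo,hi)
    m=cv2.morphologyEx(m,cv2.MORPH_CLOSE,np.ones((3,3)))
    n,l,s,c=cv2.connectedComponentsWithStats(m)
    return [(s[i],c[i],l==i) for i in range(1,n) if s[i,4]>amin]
def proj(p,X):
    E=np.linalg.inv(p["extrinsics"]);r=cv2.Rodrigues(E[:3,:3])[0]
    return cv2.projectPoints(np.array([X],float),r,E[:3,3],p["intrinsics"],np.array(p["distortion"]))[0][0,0]
E
python3 - <<'E'
from h import *
for n in("scene","side"):
    im=cv2.imread(f"pics/{n}0.png");p=cams.camera_params(n)
    hsv=cv2.cvtColor(im,cv2.COLOR_BGR2HSV)
    for nm,lo,hi in(("terra",(2,110,50),(9,255,255)),("cork",(10,110,120),(18,255,255))):
        for s,c,m in comps(im,lo,hi,60):
            X=plane(p,c,.01)
            if .3<X[0]<1 and abs(X[1])<.5: print(n,nm,s,np.round(c,1),np.round(X,3), hsv[int(c[1]),int(c[0])])
a=cv2.imread("pics/scene0.png");b=cv2.imread("pics/side0.png")
f=lambda im,u,v:cv2.resize(im[v-28:v+28,u-35:u+35],None,fx=3.7,fy=3.7,interpolation=cv2.INTER_CUBIC)
cv2.imwrite("pics/crop1.png",np.vstack([np.hstack([f(a,388,153),f(a,331,240),f(a,240,250)]),np.hstack([f(b,336,156),f(b,370,215),f(b,310,262)])]))
E
```

```text
scene terra [374 136  28  34 608] [387.4 153.5] [0.367 0.301 0.01 ] [  8 156 150]
scene terra [338 165  14  26 192] [345.3 177.8] [0.429 0.137 0.01 ] [  8 153 127]
scene terra [197 168  27  33 674] [211.1 183. ] [ 0.343 -0.27   0.01 ] [  8 151  96]
scene terra [328 215  18  13  72] [334.6 221.1] [0.576 0.059 0.01 ] [  5 130  49]
scene terra [152 220  34  29 769] [168.8 234. ] [ 0.496 -0.41   0.01 ] [  9 158 153]
scene terra [319 235  24  25 431] [330.1 246.9] [0.655 0.022 0.01 ] [  9 158 142]
scene terra [227 247  18  19 239] [235. 257.] [ 0.618 -0.24   0.01 ] [  9 158 100]
scene cork [430 174  20  16 248] [439.7 181.4] [0.518 0.417 0.01 ] [ 14 134 177]
scene cork [262 186  31  26 624] [277.3 198.2] [ 0.452 -0.085  0.01 ] [ 13 133 176]
scene cork [376 209  26  23 473] [388.6 220. ] [0.613 0.212 0.01 ] [ 13 136 176]
side terra [360 137   7  28  94] [362.3 147.6] [0.421 0.47  0.01 ] [  9 129  69]
side terra [ 314  139   34   63 1070] [329.5 171.8] [0.397 0.244 0.01 ] [ 10 161 100]
side terra [366 202  23  33 472] [376.7 219.9] [0.657 0.053 0.01 ] [  8 179 108]
side terra [220 224  29  39 903] [235.4 242. ] [ 0.348 -0.23   0.01 ] [  8 175 111]
side terra [313 256  19  28 311] [322.1 270.9] [ 0.62  -0.221  0.01 ] [  8 186 200]
side terra [226 282  39  31 935] [245.2 296.4] [ 0.499 -0.388  0.01 ] [  9 185 222]
side cork [373 155  17  11 148] [381.4 159.5] [0.523 0.414 0.01 ] [ 14 163 217]
side cork [372 185  24  23 305] [384.  192.2] [0.617 0.208 0.01 ] [ 14 165 224]
side cork [278 216  33  22 563] [294.6 226.1] [ 0.456 -0.087  0.01 ] [ 14 163 225]
```

View pics/crop1.png

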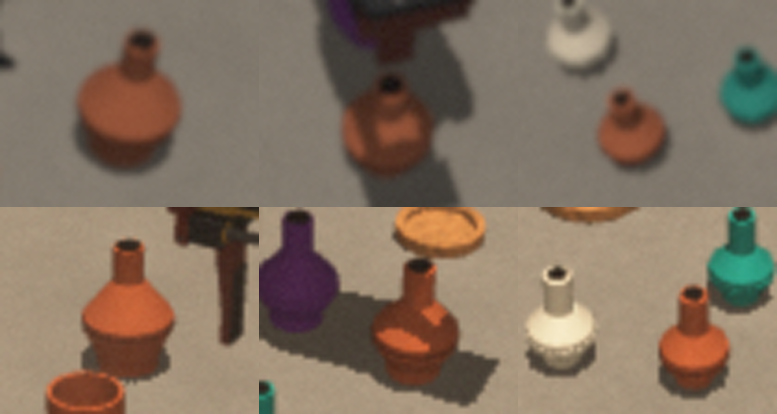

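The crop confirms the three terracotta flasks: round, dark mouth and no handle, with large in the left column, medium in the middle and small on the right. The medium stands beside the purple look-alike, and the small stands near the white and turquoise ones. Next I'll triangulate the mouths.

```bash
python3 - <<'E'
from h import *
P=[cams.camera_params(n) for n in("scene","side")]
S={"large":((391.4,135.5),(335.9,138.5)),"med":((331.4,234.4),(378.5,202.7)),"small":((233.1,248.2),(322.6,257)),
"ring_s":((439.7,181.4),(381.4,159.5)),"ring_m":((388.6,220),(384,192.2)),"ring_l":((277.3,198.2),(294.6,226.1)),
"purple":((316,205),(345,190)),"turq":((265,238),(335,236)),"white":((220,223),(285.5,252)),"beaker":((211,176),(235,232))}
for k,v in S.items():
    x,e=tri([ray(p,uv) for p,uv in zip(P,v)]);print(k,np.round(x,4),np.round(e,4),"r",round(np.hypot(*x[:2]),3))
w=cams.camera_params("wrist")
for k,uv,z in(("purple",(205,155),.098),("mug",(103,80),.07),("med",(318,174),.098)):print(k,np.round(plane(w,uv,z),3))
E
```

```text
large [0.398  0.2857 0.1236] [0.0028 0.0028] r 0.49
med [0.6697 0.0185 0.0977] [0.0022 0.0022] r 0.67
small [ 0.6297 -0.237   0.0742] [0.0017 0.0017] r 0.673
ring_s [0.5208 0.4168 0.0096] [0.0022 0.0022] r 0.667
ring_m [0.6139 0.2124 0.0082] [0.0022 0.0022] r 0.65
ring_l [ 0.4528 -0.0849  0.0085] [0.0016 0.0016] r 0.461
purple [0.5771 0.0007 0.1189] [0.0027 0.0027] r 0.577
turq [ 0.6205 -0.1504  0.076 ] [0.0005 0.0005] r 0.638
white [ 0.5371 -0.2596  0.0693] [0. 0.] r 0.597
beaker [ 0.3786 -0.2612  0.08  ] [0.003 0.003] r 0.46
purple [0.557 0.037 0.098]
mug [0.445 0.113 0.07 ]
med [0.672 0.017 0.098]
```

Measured heights match the text (0.124, 0.098 and 0.074 m for the flasks, about 0.01 m for the rings). I'll move above the large flask and check it with the wrist camera.

drive_tool(targets=[[[35, -35, 0, 0, 0], [75, -75, 0, 0, 0], [115, -112, 0, 0, 0], [155, -150, 0, 0, 0], [195, -190, 0, 0, 0], [235, -230, 0, 0, 0], [270, -262, 0, 0, 0], [286, -277, 10, 0, 0], [286, -277, 20, 0, 0], [286, -277, 20, 0, 0], [286, -277, 20, 0, 0]]], grip_force=20)

```text
time_s: 1.52
position: [0.3991, 0.285, 0.3847]
eef_rot: [[0.002, 1.0, 0.0], [1.0, -0.002, -0.0], [-0.0, 0.0, -1.0]]
force: [-0.6, -0.2, -1.0]
grip_width: 0.0881
```

```bash
cat > look.py <<'E'
from h import *
import sys
s=robot.observe();p=cams.camera_params("wrist");im=cams.grab_frame("wrist");cv2.imwrite(f"pics/{sys.argv[1]}.png",im)
np.savez(f"pics/{sys.argv[1]}.npz",**p)
print("t",round(s["time_s"],2),"pos",np.round(s["position"],4),"F",np.round(s["force"],2),"w",round(s["grip_width"],4)); print(np.round(s["eef_rot"],3).tolist())
for c,uv in enumerate(sys.argv[3:]):
    pass
E
python3 look.py w1 
python3 - <<'E'
from h import *
p=np.load("pics/w1.npz")
im=cv2.imread("pics/w1.png")
for s,c,m in comps(im,(9,110,90),(20,255,255),1500): print("cork",s,np.round(c,1),np.round(plane(p,c,.012),4))
# previous view (cam pose at start)
E
```

```text
t 1.52 pos [0.3991 0.285  0.3847] F [-0.56 -0.19 -0.96] w 0.0881
[[0.002, 1.0, 0.0], [1.0, -0.002, -0.0], [-0.0, 0.0, -1.0]]
cork [ 397   37   56   59 2566] [424.2  66.2] [0.5197 0.4174 0.012 ]
cork [ 282  148   77   76 3975] [320.  182.6] [0.3982 0.2798 0.012 ]
cork [ 449  203   63   56 2320] [478.9 227.3] [0.6101 0.2188 0.012 ]
```

View pics/w1.png

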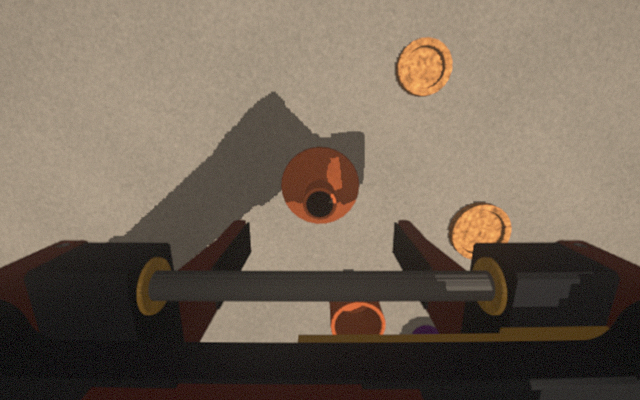

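The wrist view shows the large flask's mouth at (320,204), between the fingers. The small rest is at (424,66) and the medium rest, partly hidden, at (479,229). The small rest agrees with the scene/side result within 1.5 mm.

```bash
python3 - <<'E'
from h import *
p=np.load("pics/w1.npz");P=[cams.camera_params(n) for n in("scene","side")]
print("mouth",np.round(plane(p,(320,204),.125),4))
x,e=tri([ray(p,(320,204)),ray(P[0],(391.4,135.5)),ray(P[1],(335.9,138.5))]);print(np.round(x,4),np.round(e,4))
E
```

```text
mouth [0.3988 0.2833 0.125 ]
[0.399 0.284 0.125] [0.0008 0.0028 0.003 ]
```

drive_tool(targets=[[[-1, 0, 20, 0, 0], [-1, 0, 45, 0, 0], [-1, 0, 70, 0, 0], [-1, 0, 95, 0, 0], [-1, 0, 111, 0, 0], [-1, 0, 111, 0, 0], [-1, 0, 111, 0, 1], [-1, 0, 111, 0, 1], [-1, 0, 111, 0, 1], [-1, 0, 111, 0, 1], [-1, 0, 111, 0, 1], [-1, 0, 111, 0, 1]]], grip_force=25)

```text
time_s: 3.08
position: [0.398, 0.285, 0.2737]
eef_rot: [[-0.0, 1.0, -0.0], [1.0, 0.0, -0.0], [-0.0, -0.0, -1.0]]
force: [-1.1, 0.0, 1.6]
grip_width: 0.0312
```

drive_tool(targets=[[[0, 0, -15, 0, 1], [0, 0, -40, 0, 1], [0, 0, -70, 0, 1], [0, 0, -100, 0, 1], [0, 0, -112, 0, 1], [-15, 5, -115, 0, 1], [-40, 15, -115, 0, 1], [-75, 28, -115, 0, 1], [-110, 42, -115, 0, 1], [-145, 52, -115, 0, 1], [-180, 60, -115, 0, 1], [-210, 65, -115, 0, 1]]])

```text
time_s: 4.58
position: [0.4626, 0.0722, 0.3873]
eef_rot: [[0.002, 1.0, -0.003], [1.0, -0.002, -0.001], [-0.001, -0.003, -1.0]]
force: [-1.0, 0.5, -3.6]
grip_width: 0.03
```

drive_tool(targets=[[[-35, 2, 0, 0, 1], [-70, 0, 0, 0, 1], [-100, -3, 0, 0, 1], [-125, -6, 0, 0, 1], [-145, -8, 0, 0, 1], [-156, -9, 0, 0, 1], [-160, -10, 0, 0, 1], [-160, -10, 0, 0, 1], [-160, -10, 0, 0, 1], [-160, -10, 0, 0, 1]]])

```text
time_s: 5.82
position: [0.4531, -0.0845, 0.3887]
eef_rot: [[-0.001, 1.0, 0.0], [1.0, 0.001, 0.0], [0.0, 0.0, -1.0]]
force: [0.4, -0.6, -3.2]
grip_width: 0.0297
```

```bash
python3 look.py w2; python3 - <<'E'
from h import *
p=np.load("pics/w2.npz")
for n in("scene","side"):
    im=cams.grab_frame(n);cv2.imwrite(f"pics/{n}2.png",im);P=cams.camera_params(n)
    X=np.array([.4535,-.085,.05]);u,v=proj(P,X).astype(int)
    cv2.imwrite(f"pics/{n}2c.png",cv2.resize(im[v-50:v+50,u-50:u+50],None,fx=4,fy=4))
cv2.imwrite("pics/c2.png",np.hstack([cv2.imread("pics/scene2c.png"),cv2.imread("pics/side2c.png")]))
E
```

```text
t 5.83 pos [ 0.4531 -0.0845  0.3887] F [ 0.39 -0.56 -3.24] w 0.0297
[[-0.001, 1.0, 0.0], [1.0, 0.001, 0.0], [0.0, 0.0, -1.0]]
```

View pics/c2.png

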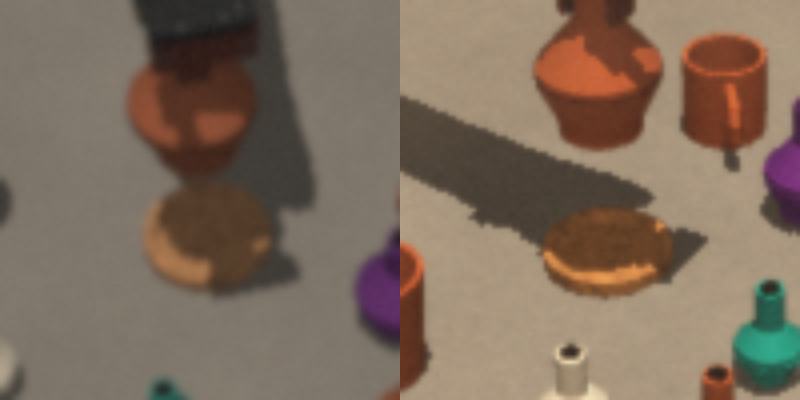

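The flask hangs upright over the large rest in both views. I'll lower it.

drive_tool(targets=[[[0, 0, 20, 0, 1], [0, 0, 45, 0, 1], [0, 0, 70, 0, 1], [0, 0, 88, 0, 1], [0, 0, 97, 0, 1], [0, 0, 102, 0, 1], [0, 0, 105, 0, 1], [0, 0, 107, 0, 1], [0, 0, 108, 0, 1], [0, 0, 108, 0, 1], [0, 0, 108, 0, 1]]])

```text
time_s: 7.35
position: [0.453, -0.085, 0.2808]
eef_rot: [[0.0, 1.0, 0.0], [1.0, -0.0, 0.0], [0.0, 0.0, -1.0]]
force: [-0.1, -0.1, -4.3]
grip_width: 0.0296
```

drive_tool(targets=[[[0, 0, 1, 0, 1], [0, 0, 1.5, 0, 1], [0, 0, 1.5, 0, 1], [0, 0, 1.5, 0, 1]]])

```text
time_s: 7.85
position: [0.4532, -0.085, 0.2797]
eef_rot: [[0.0, 1.0, 0.0], [1.0, -0.0, 0.0], [0.0, 0.0, -1.0]]
force: [-2.8, 0.5, 5.8]
grip_width: 0.03
```

Contact now reads +5.8 N on the tool. I'll open and retreat.

drive_tool(targets=[[[0, 0, 0, 0, 0.5], [0, 0, 0, 0, 0], [0, 0, 0, 0, 0], [0, 0, 0, 0, 0], [0, 0, -10, 0, 0], [0, 0, -35, 0, 0], [0, 0, -65, 0, 0], [0, 0, -95, 0, 0], [0, 0, -105, 0, 0], [0, 0, -105, 0, 0]]])

```text
time_s: 9.1
position: [0.453, -0.085, 0.3845]
eef_rot: [[-0.0, 1.0, 0.001], [1.0, 0.0, 0.0], [0.0, 0.001, -1.0]]
force: [-0.3, 0.5, -0.2]
grip_width: 0.0878
```

```bash
python3 look.py w3
```

```text
t 9.1 pos [ 0.453  -0.085   0.3845] F [-0.3   0.53 -0.15] w 0.0878
[[-0.0, 1.0, 0.001], [1.0, 0.0, 0.0], [0.0, 0.001, -1.0]]
```

View pics/w3.png

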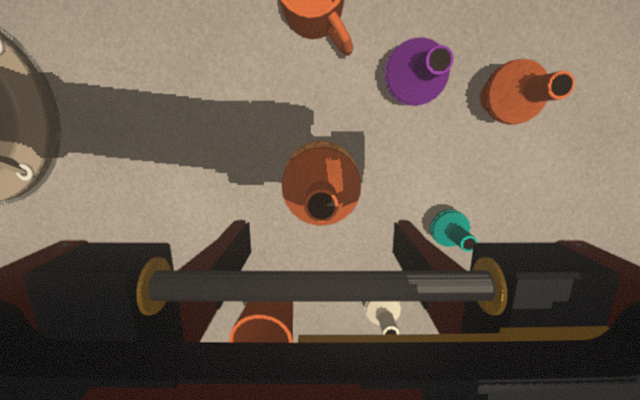

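The large flask stands upright in its rest (mouth at 321,205, ring edge just showing at 320,143). The medium flask's mouth is at (561,84) and the purple one's at (438,60).

```bash
python3 - <<'E'
from h import *
p=np.load("pics/w3.npz");P=[cams.camera_params(n) for n in("scene","side")]
print("large",plane(p,(321,205),.131),"med",plane(p,(561,84),.098),"purple",plane(p,(438,60),.098))
x,e=tri([ray(p,(561,84)),ray(P[0],(331.4,234.4)),ray(P[1],(378.5,202.7))]);print(np.round(x,4),np.round(e,4))
for n,q in zip(("scene","side"),P):
    im=cams.grab_frame(n);cv2.imwrite(f"pics/{n}3.png",im)
    for s,c,m in comps(im,(10,110,120),(18,255,255),20):print(n,s,np.round(c,1),np.round(plane(q,c,.01),4))
E
```

```text
large [ 0.45388697 -0.08573242  0.131     ] med [0.6700202 0.0181335 0.098    ] purple [0.55622532 0.03677009 0.098     ]
[0.6699 0.0182 0.098 ] [0.0001 0.0022 0.0022]
scene [ 458    0   99   48 2642] [508.4  20.7] [-0.2158  1.0726  0.01  ]
scene [492  69  27   8  44] [505.5  72.5] [0.0938 0.8843 0.01  ]
scene [430 174  20  16 246] [439.7 181.3] [0.518  0.4175 0.01  ]
scene [263 198  14  13  55] [268.5 205.9] [ 0.4731 -0.1165  0.01  ]
scene [376 209  26  23 469] [388.6 220. ] [0.6124 0.2123 0.01  ]
scene [ 18 296  18  12 138] [ 26.5 301.6] [ 0.608  -0.7762  0.01  ]
scene [  0 324  17  14 176] [  7.  330.3] [ 0.6755 -0.814   0.01  ]
scene [ 43 329  18  16 169] [ 51.3 336.4] [ 0.7198 -0.708   0.01  ]
scene [ 20 360  22  18 231] [ 30.5 368.2] [ 0.7865 -0.749   0.01  ]
side [398  35   7   4  22] [400.9  36.4] [-0.059   2.1984  0.01  ]
side [302  48  59  24 892] [329.   58.9] [-0.2511  1.4688  0.01  ]
side [304  77  56  21 572] [327.7  87.1] [-0.0201  1.0168  0.01  ]
side [308 101  37  15 271] [326.3 108.3] [0.109  0.7594 0.01  ]
side [373 155  17  11 149] [381.4 159.5] [0.5235 0.4137 0.01  ]
side [372 185  24  23 320] [383.8 192.5] [0.6175 0.2058 0.01  ]
side [279 226  28  12 138] [293.6 233.2] [ 0.4712 -0.118   0.01  ]
```

drive_tool(targets=[[[20, 40, 0, 0, 0.3], [40, 85, 0, 0, 0.3], [60, 130, 0, 0, 0.3], [80, 170, 0, 0, 0.3], [95, 200, 0, 0, 0.3], [102, 214, 0, 0, 0.3], [103, 217, 0, 0, 0.3], [103, 217, 0, 0, 0.3], [103, 217, 25, 0, 0.3], [103, 217, 55, 0, 0.3], [103, 217, 65, 0, 0.3], [103, 217, 65, 0, 0.3]]])

```text
time_s: 10.75
position: [0.6696, 0.0175, 0.3192]
eef_rot: [[0.001, 1.0, -0.001], [1.0, -0.001, -0.0], [-0.0, -0.001, -1.0]]
force: [-0.5, 0.5, 0.6]
grip_width: 0.0615
```

```bash
python3 look.py w4; python3 - <<'E'
from h import *
im=cv2.imread("pics/w4.png");cv2.imwrite("pics/w4c.png",im[100:300,180:460])
E
```

```text
t 10.75 pos [0.6696 0.0175 0.3192] F [-0.49  0.5   0.64] w 0.0615
[[0.001, 1.0, -0.001], [1.0, -0.001, -0.0], [-0.0, -0.001, -1.0]]
```

View pics/w4c.png

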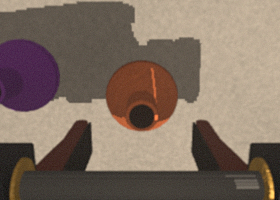

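The medium flask's mouth is at (321,216), centred between the fingers, and the purple one is clear. Next I'll descend, grip and lift.

drive_tool(targets=[[[0, 0, 20, 0, 0.3], [0, 0, 45, 0, 0.3], [0, 0, 62, 0, 0.3], [0, 0, 69, 0, 0.3], [0, 0, 69, 0, 0.3], [0, 0, 69, 0, 1], [0, 0, 69, 0, 1], [0, 0, 69, 0, 1], [0, 0, 69, 0, 1], [0, 0, 69, 0, 1]]], grip_force=20)

```text
time_s: 12.05
position: [0.6701, 0.018, 0.2503]
eef_rot: [[0.0, 1.0, 0.0], [1.0, -0.0, 0.0], [0.0, 0.0, -1.0]]
force: [0.4, 0.1, 1.1]
grip_width: 0.0246
```

drive_tool(targets=[[[0, 0, -15, 0, 1], [0, 0, -40, 0, 1], [0, 0, -65, 0, 1], [0, 0, -78, 0, 1], [15, -5, -80, 0, 1], [45, -14, -80, 0, 1], [85, -26, -80, 0, 1], [125, -38, -80, 0, 1], [160, -47, -80, 0, 1], [185, -54, -80, 0, 1], [194, -56, -80, 0, 1], [194, -56, -80, 0, 1]]])

```text
time_s: 13.55
position: [0.6136, 0.2125, 0.3295]
eef_rot: [[-0.001, 1.0, -0.001], [1.0, 0.001, -0.0], [-0.0, -0.001, -1.0]]
force: [0.8, -0.2, -2.4]
grip_width: 0.0248
```

```bash
python3 look.py w5; python3 - <<'E'
from h import *
t=[];R=[]
for n in("scene","side"):
    im=cams.grab_frame(n);cv2.imwrite(f"pics/{n}5.png",im);P=cams.camera_params(n)
    for s,c,m in comps(im,(10,110,70),(18,255,255),20):
        X=plane(P,c,.01)
        if .4<X[0]<.8 and .1<X[1]<.5: print(n,s,np.round(c,1),np.round(X,4))
    u,v=proj(P,[.614,.212,.06]).astype(int)
    t.append(cv2.resize(im[v-40:v+40,u-40:u+40],None,fx=5,fy=5))
    print(n,"predicted ring centre in crop",5*(proj(P,[.614,.212,.01])-[u-40,v-40]))
cv2.imwrite("pics/c5.png",np.hstack(t))
E
```

```text
t 13.55 pos [0.6136 0.2125 0.3295] F [ 0.77 -0.18 -2.41] w 0.0248
[[-0.001, 1.0, -0.001], [1.0, 0.001, -0.0], [-0.0, -0.001, -1.0]]
scene [430 174  20  16 258] [439.4 181.6] [0.5189 0.4162 0.01  ]
scene [376 208  27  25 483] [388.7 220.3] [0.6135 0.2121 0.01  ]
scene predicted ring centre in crop [188.54352268 252.21841764]
side [373 154  11  11  56] [376.8 157.8] [0.5032 0.4185 0.01  ]
side [379 171  12   6  22] [384.4 174.7] [0.5753 0.3151 0.01  ]
side [371 185  25  16 324] [383.4 192.3] [0.6159 0.2063 0.01  ]
side predicted ring centre in crop [197.55946002 266.83920668]
```

View pics/c5.png

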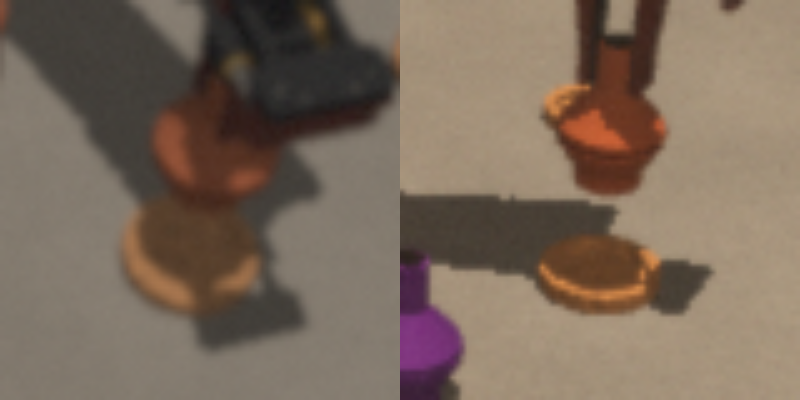

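The medium flask hangs upright over its rest, within about 2 mm of centre in both views (ring at 200,272 in the side crop).

drive_tool(targets=[[[-1, 0, 20, 0, 1], [-1, 0, 42, 0, 1], [-1, 0, 58, 0, 1], [-1, 0, 66, 0, 1], [-1, 0, 70, 0, 1], [-1, 0, 72, 0, 1], [-1, 0, 73, 0, 1], [-1, 0, 73, 0, 1], [-1, 0, 73, 0, 1]]])

```text
time_s: 14.82
position: [0.6141, 0.211, 0.2575]
eef_rot: [[-0.0, 1.0, 0.0], [1.0, 0.0, 0.0], [0.0, 0.0, -1.0]]
force: [0.4, -0.5, -2.5]
grip_width: 0.0249
```

drive_tool(targets=[[[0, 0, 1, 0, 1], [0, 0, 1.5, 0, 1], [0, 0, 1.5, 0, 1], [0, 0, 1.5, 0, 1]]])

```text
time_s: 15.32
position: [0.6141, 0.2111, 0.2563]
eef_rot: [[-0.0, 1.0, 0.001], [1.0, 0.0, 0.0], [0.0, 0.001, -1.0]]
force: [-1.6, -0.7, 5.7]
grip_width: 0.0248
```

drive_tool(targets=[[[0, 0, 0, 0, 0.5], [0, 0, 0, 0, 0.3], [0, 0, 0, 0, 0.3], [0, 0, 0, 0, 0.3], [0, 0, -10, 0, 0.3], [0, 0, -35, 0, 0.3], [0, 0, -60, 0, 0.3], [0, 0, -90, 0, 0.3], [0, 0, -105, 0, 0.3], [0, 0, -105, 0, 0.3]]])

```text
time_s: 16.58
position: [0.6143, 0.2111, 0.3619]
eef_rot: [[0.0, 1.0, 0.002], [1.0, -0.0, 0.001], [0.001, 0.002, -1.0]]
force: [1.1, -0.3, -0.6]
grip_width: 0.0616
```

```bash
python3 look.py w6
```

```text
t 16.57 pos [0.6143 0.2111 0.3619] F [ 1.09 -0.31 -0.56] w 0.0616
[[0.0, 1.0, 0.002], [1.0, -0.0, 0.001], [0.001, 0.002, -1.0]]
```

View pics/w6.png

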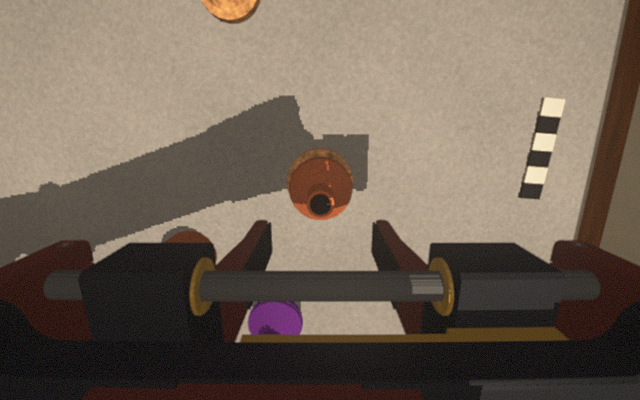

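The medium flask is upright in its rest (mouth at 320,204, ring edge at 320,152). Next is the small flask.

drive_tool(targets=[[[-30, 2, 0, 0, 0.3], [-75, 4, 0, 0, 0.3], [-125, 6, 0, 0, 0.3], [-175, 8, 0, 0, 0.3], [-225, 10, 0, 0, 0.3], [-275, 12, 0, 0, 0.3], [-325, 13, 0, 0, 0.3], [-375, 14, 0, 0, 0.3], [-415, 15, 0, 0, 0.3], [-440, 16, 10, 0, 0.3], [-448, 16, 40, 0, 0.3], [-448, 16, 60, 0, 0.3]]])

```text
time_s: 18.12
position: [0.629, -0.2376, 0.2977]
eef_rot: [[0.001, 1.0, -0.004], [1.0, -0.001, 0.001], [0.001, -0.004, -1.0]]
force: [-0.6, 0.5, -1.1]
grip_width: 0.0615
```

drive_tool(targets=[[[0, 0, 0, 0, 0.4], [0, 0, 0, 0, 0.4]]])

```text
time_s: 18.38
position: [0.6305, -0.2362, 0.3011]
eef_rot: [[-0.001, 1.0, 0.001], [1.0, 0.001, 0.0], [0.0, 0.001, -1.0]]
force: [0.3, 0.8, 0.6]
grip_width: 0.0528
```

```bash
python3 look.py w7;python3 - <<'E'
from h import *
im=cv2.imread("pics/w7.png");cv2.imwrite("pics/w7c.png",im[60:300,140:500])
E
```

```text
t 18.38 pos [ 0.6305 -0.2362  0.3011] F [0.32 0.77 0.56] w 0.0528
[[-0.001, 1.0, 0.001], [1.0, 0.001, 0.0], [0.0, 0.001, -1.0]]
```

View pics/w7c.png

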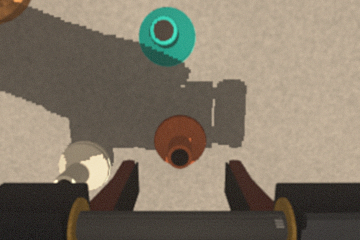

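```bash
python3 - <<'E'
from h import *
p=np.load("pics/w7.npz");P=[cams.camera_params(n) for n in("scene","side")]
x,e=tri([ray(p,(319,217)),ray(P[0],(233.1,248.2)),ray(P[1],(322.6,257))]);print(np.round(x,4),np.round(e,4),plane(p,(319,217),.074),"white",plane(p,(222,225),.03))
E
```

```text
[ 0.63   -0.2378  0.0751] [0.0009 0.0017 0.0019] [ 0.62967944 -0.23903563  0.074     ] white [ 0.53766983 -0.26173576  0.03      ]
```

drive_tool(targets=[[[-2, -1, 20, 0, 0.4], [-2, -1, 45, 0, 0.4], [-2, -1, 65, 0, 0.4], [-2, -1, 74, 0, 0.4], [-2, -1, 74, 0, 0.4], [-2, -1, 74, 0, 1], [-2, -1, 74, 0, 1], [-2, -1, 74, 0, 1], [-2, -1, 74, 0, 1], [-2, -1, 74, 0, 1]]], grip_force=15)

```text
time_s: 19.68
position: [0.6291, -0.2391, 0.227]
eef_rot: [[0.0, 1.0, 0.001], [1.0, -0.0, -0.0], [-0.0, 0.001, -1.0]]
force: [0.5, 0.9, 2.7]
grip_width: 0.0197
```

drive_tool(targets=[[[0, 0, -15, 0, 1], [0, 0, -40, 0, 1], [0, 0, -75, 0, 1], [0, 0, -110, 0, 1], [0, 0, -140, 0, 1], [15, -2, -150, 0, 1], [45, -7, -150, 0, 1], [85, -14, -150, 0, 1], [130, -22, -150, 0, 1], [175, -30, -150, 0, 1], [220, -37, -150, 0, 1], [265, -45, -150, 0, 1]]])

```text
time_s: 21.18
position: [0.5828, 0.0286, 0.376]
eef_rot: [[-0.001, 1.0, -0.002], [1.0, 0.001, 0.0], [0.0, -0.002, -1.0]]
force: [0.6, 0.5, -0.3]
grip_width: 0.0196
```

drive_tool(targets=[[[45, -7, 0, 0, 1], [90, -15, 0, 0, 1], [135, -22, 0, 0, 1], [180, -30, 0, 0, 1], [225, -37, 0, 0, 1], [270, -45, 0, 0, 1], [310, -51, 0, 0, 1], [345, -57, 0, 0, 1], [370, -61, 0, 0, 1], [385, -63, 10, 0, 1], [391, -64, 40, 0, 1], [391, -64, 70, 0, 1]]])

```text
time_s: 22.68
position: [0.5199, 0.4168, 0.3052]
eef_rot: [[0.0, 1.0, -0.0], [1.0, -0.0, -0.001], [-0.001, -0.0, -1.0]]
force: [-0.3, -0.4, -1.2]
grip_width: 0.02
```

drive_tool(targets=[[[0, 0, 5, 0, 1], [0, 0, 5, 0, 1], [0, 0, 5, 0, 1]]])

```text
time_s: 23.05
position: [0.5206, 0.417, 0.303]
eef_rot: [[0.001, 1.0, 0.002], [1.0, -0.001, 0.001], [0.001, 0.002, -1.0]]
force: [0.4, -0.6, -1.1]
grip_width: 0.0202
```

```bash
python3 - <<'E'
from h import *
t=[];R=[]
for n in("scene","side"):
    im=cams.grab_frame(n);cv2.imwrite(f"pics/{n}8.png",im);P=cams.camera_params(n)
    u,v=proj(P,[.5205,.417,.05]).astype(int)
    t.append(cv2.resize(im[v-35:v+35,u-35:u+35],None,fx=5,fy=5))
    print(n,"predicted ring centre in crop",5*(proj(P,[.5205,.417,.01])-[u-35,v-35]))
cv2.imwrite("pics/c8.png",np.hstack(t))
E
```

```text
scene predicted ring centre in crop [159.4858184  219.67973982]
side predicted ring centre in crop [174.65655201 224.89820731]
```

View pics/c8.png

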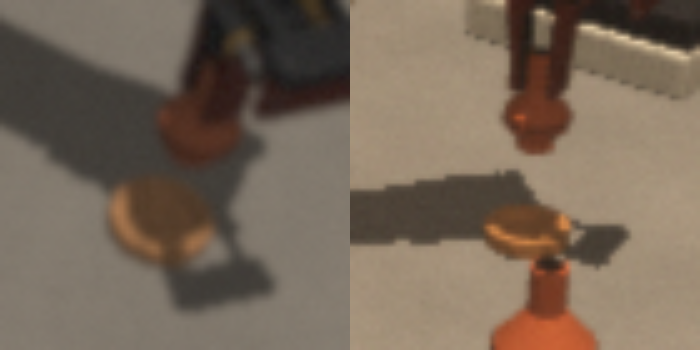

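The small flask hangs upright over its rest, with the ring within about 1 px of the predicted centre in both views. I'll lower it.

drive_tool(targets=[[[0, 0, 20, 0, 1], [0, 0, 40, 0, 1], [0, 0, 56, 0, 1], [0, 0, 63, 0, 1], [0, 0, 67, 0, 1], [0, 0, 69, 0, 1], [0, 0, 69.5, 0, 1], [0, 0, 69.5, 0, 1], [0, 0, 69.5, 0, 1]]])

```text
time_s: 24.28
position: [0.5203, 0.4173, 0.233]
eef_rot: [[0.0, 1.0, 0.001], [1.0, -0.0, 0.001], [0.001, 0.001, -1.0]]
force: [-0.9, -0.6, 5.7]
grip_width: 0.0199
```

Contact. I'll release and retreat.

drive_tool(targets=[[[0, 0, 0, 0, 0.6], [0, 0, 0, 0, 0.3], [0, 0, 0, 0, 0.3], [0, 0, 0, 0, 0.3], [0, 0, -10, 0, 0.3], [0, 0, -35, 0, 0.3], [0, 0, -65, 0, 0.3], [0, 0, -95, 0, 0.3], [0, 0, -120, 0, 0.3], [0, 0, -130, 0, 0.3], [0, 0, -130, 0, 0.3]]])

```text
time_s: 25.65
position: [0.5201, 0.417, 0.3628]
eef_rot: [[0.0, 1.0, 0.001], [1.0, -0.0, 0.001], [0.001, 0.001, -1.0]]
force: [0.6, 0.1, -0.6]
grip_width: 0.0611
```

```bash
python3 look.py w9; python3 - <<'E'
from h import *
a=cv2.imread("pics/w9.png");s=cams.grab_frame("side");c=cams.grab_frame("scene")
cv2.imwrite("pics/c9.png",np.vstack([np.hstack([a[80:330,180:500],s[120:370,200:520]]),np.hstack([c[100:300,140:460],cv2.resize(s[130:210,335:463],(320,200))])]))
E
```

```text
t 25.65 pos [0.5201 0.417  0.3628] F [ 0.56  0.14 -0.64] w 0.0611
[[0.0, 1.0, 0.001], [1.0, -0.0, 0.001], [0.001, 0.001, -1.0]]
```

View pics/c9.png

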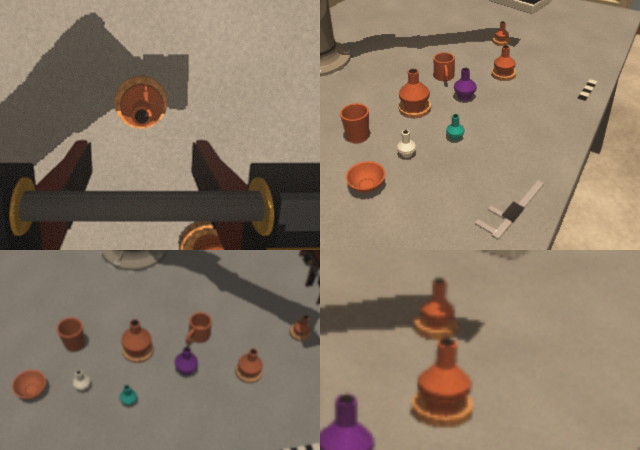

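All three flasks stand upright in their own rests. The bowl, mug, beaker and look-alikes are in place and the gripper is clear, so I'll hand in.

```bash
python3 -c "
from plant import robot
print(robot.close_job())"
```

```text
the job is handed in; nothing more can be done
None
```

I placed the large, medium and small terracotta flasks, in that order, upright in the rests of their own size. I handed the job in at about 26 s of the 86 s allowed; the hand-in gives no verdict.

- **Placing:** each flask was gripped by the neck, lowered until the wrist read about 6 N of contact, then released.
- **Last checks:** the wrist, scene and side pictures show all three flasks upright inside their rings. By eye, the bowl, mug, beaker and look-alikes had not moved; I did not measure them again. The open gripper was well above the small flask.
- **Disagreement:** the scene and side views differed by 2–6 mm on where the medium and small rings lie. I used the values between them, inside the 12 mm allowed. After release I measured only the large flask again, and it came out about 1 mm from its rest's measured centre.

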